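# Stack the finished cases in the clamping stand and latch it

## Robot

A 6-joint arm with a two-finger parallel gripper is mounted at the origin on the work surface. World frame = base frame: x ahead of the robot, y to its left, z up, the work surface at z = 0. Lengths are in mm, angles in rad, forces in N, time in s.
With the tool pointing down it reaches from about 300 to 750 mm from the base axis. Payload 8.5 kg.
Tool frame: the origin (TCP) lies at the very end of the fingers, on their centre line; the grasp point (between the pads) lies 19 mm behind it (grip_point_offset is the distance from the TCP to the grasp point, in mm); z points along the fingers, y is the line along which they close (so a half turn about z gives the same grasp; the last joint's range is limited). The gripper opens to 85 mm and grips with 20 to 120 N. Pads are 22 mm wide; open, the fingers measure 114 mm over their backs; the gripper's body (76 mm by 85 mm) begins 54 mm behind the grasp point. The pads swing forward as they close: fully open they stand 13 mm farther back than shut.
Start: joints at [0.894, 0.381, 1.297, -0, 1.464, -0.215], TCP at [245.047, 492.374, 206.822] pointing down, gripper open.
Joint ranges: [-3.11, 3.11], [-0.89, 2.33], [0.22, 2.48], [-1.42, 4.56], [0.17, 2.85], [-2.88, 2.88]. Speed limits (rad/s): [2.39, 2.39, 3.14, 3.14, 3.14, 3.14].

## Interface

Orientations are given as a 3x3 rotation matrix whose columns are the frame's x, y, z axes.
In Python, from workcell import * gives the robot as it stands.
- The arm moves only by the tool carry_out, never from a script. Its argument "motion" is one flat list of numbers, 7 for each row, row after row: the shift along the world's x, y, z normalised to -1 to 1, where 1 is 75 mm, then the turn, a rotation vector about the world's x, y, z normalised to -1 to 1, where 1 is 30 degrees, then the opening, from -1 (shut) to 1 (fully open). A call has 1 to 8 rows; each row shifts and turns the commanded pose from where the row before left it; what a row does not reach is not made up. A row lasts 1/12 s, in which the tool goes at most 41.7 mm and 7.16 degrees, less where a joint would pass 70% of its speed; a pose out of reach is approached as far as the arm can. A call with a number of a shift or a turn outside -1 to 1 is refused whole. A call with a gripper value outside its range is refused whole. The fingers move at their own pace and stop on an object; "force" is the grip in N (left out, the last holds). Time passes only in rows, so rows that do not move let the fingers close. It gives the time, the measured TCP pose, the force, the opening and the grip force at its end, in the units of the state.
- observe(): the state, without advancing time (a new reading comes with each control period).
- camera(name): name is "scene" or "side" or "wrist"; returns a dict with "image" (400x640x3 uint8, blue, green, red), "mtx" (3x3 intrinsics, pixels), "world_from_camera" (4x4, takes a point from camera to world coordinates). Camera axes: x right, y down, z forward; pixel columns grow to the right and rows downward; lengths in mm; the calibration is good to about 2 mm. A picture is of the moment at which its call begins. There is no depth.
- job_done(): hands the job in; it is judged then, once.
The state is a dict: "clock": time; "joint_positions": joint angles; "qd": joint speeds; "joint_torque": joint torques, N m; "position": TCP position; "orientation": TCP orientation; "contact_force": force on the tool from outside, world axes, zero at the start; "torque": the same for the moment, N m; "opening": finger opening in mm; "grip_force": force on a finger pad.
Only numpy, scipy, OpenCV 4.12 (cv2) and the standard library are available. Lean on these libraries where they do the work, as an engineer would, in place of code of your own. Each camera call takes 0.05 s, during which the arm holds its last target. There are 200 camera calls.

## Task

Stack the two loose steel cases squarely on the grey-lidded case that already stands in the blue clamping stand: the blue-lidded one first, then the orange-lidded one on top, each set down gently (not dropped) with edges flush with the case below. Then press the stand's red handle down until it latches, so that the hold-down arm lies over the column. Leave the grinder and the two abrasive rolls where they are.

Things in the scene. Friction and masses are not known exactly. Their poses are not given: they have to be found in the camera images.
- stand: clamping stand, fixed: dark base plate 160 (x) x 250 (y) x 8 mm, from 60 mm on the -y side to 190 mm on the +y side of the origin; blue post 50 x 70 mm, 180 mm tall, centred 137.5 mm from the origin along +y. Origin on the bench under the centre of the column place, z up. Red handle hinged in the post at (0, 152.5, 165) mm in this frame, about the x axis, pointing away from the column (+y)
- stand_centre (a point): centre of the column place, on top of the stand's base plate (8 mm above the bench)
- lever (a joint): the red handle: 0 = up (starts here, pointing 0.9 rad above level), 0.9 rad = level, on its stop. A spring pushes it back up until about 0.67 rad; beyond that the spring pulls it down and holds it (latched above 0.84 rad). Pressing at handle_pad takes up to about 9 N square to the handle, 15 N if straight down at first. It drives the hold-down arm
- handle_pad (a point): press point, on the upper face of the red grip (34 mm wide, 75 mm long, 18 mm thick), 105 mm from the handle's hinge and 9 mm above the handle's centre line; moves with the handle, from about 253 mm above the bench (up) to 174 mm (latched)
- clamp_foot (a point): tip of the rubber foot (28 mm diameter) on the steel hold-down arm, which is hinged in the post at (0, 122.5, 165) mm in the stand's frame. While the handle is up the arm is upright, up to 305 mm above the bench, its foot about 110 mm from the column's centre line; pressing the handle swings it down until the foot is about 2 mm above a flat column of three cases
- case_grey: closed flat-topped sheet-steel case with a grey lid, 120 (its x) x 60 (its y) x 45 mm high, 0.3 to 0.55 kg, smooth and rigid, lid flush with the sides; origin at the centre of its underside, z up; it rests loose on the stand's base plate at the column place, its long side roughly along the stand's x, and is the foot of the column
- case_blue: closed flat-topped sheet-steel case with a blue lid, 120 (its x) x 60 (its y) x 45 mm high, 0.3 to 0.55 kg, smooth and rigid, lid flush with the sides; origin at the centre of its underside, z up; starts on the bench; goes second, onto the grey one
- case_orange: closed flat-topped sheet-steel case with an orange lid, 120 (its x) x 60 (its y) x 45 mm high, 0.3 to 0.55 kg, smooth and rigid, lid flush with the sides; origin at the centre of its underside, z up; starts on the bench; goes on top, onto the blue one
- grinder: bystander: angle grinder lying on the bench, black, green and silver, 260 mm long (its x), 60 mm high; origin under its middle
- roll_green: bystander: green abrasive roll standing on end, 90 mm diameter, 90 mm tall; origin at the centre of its underside
- roll_brown: bystander: red-brown abrasive roll standing on end, 90 mm diameter, 90 mm tall; origin at the centre of its underside
There are look-alikes about, which are no part of the job. What is shaped like the case_orange but pink is not meant.

How it is judged:
By the outcome, as a careful person would: the job done as asked, in the order asked, and still so for the second after the job is handed in, with the robot touching nothing.
It also fails if it takes over 67 s, if anything falls off the work surface, if the arm or the gripper's body presses on something with over 40 N, if the wrist force passes 120 N, or if a joint passes its speed limit or range.

## Working session

There is one attempt and no reset: what is moved stays moved. The work goes in short steps, Python scripts to look and compute and a tool call to move; the robot and the scene stay as the last step left them, time stands still between calls to the robot, and variables do not carry over. Pictures are saved under pics/ and viewed, at most 10 in all, crops included, and the job is handed in when it is done.

Besides the shell and the picture viewer there is one more tool, called after "Emit:" as name(argument=value, ...) on one line, values as JSON. carry_out: Moves the arm, as the interface text tells. Its arguments: {"type":"object","properties":{"motion":{"type":"array"},"force":{"type":"number"}},"required":["motion"]}

```bash
mkdir -p pics; ls; python3 - <<'E'
from workcell import *
import cv2,numpy as np
s=observe();print(s)
for n in ("scene","side","wrist"):
    c=camera(n);cv2.imwrite(f"pics/{n}0.png",c["image"]);np.savez(f"pics/{n}0.npz",**c);print(n,c["mtx"].round(1).tolist(),c["world_from_camera"].round(3).tolist())
E
```

```text
pics
{'clock': 0.0, 'joint_positions': array([ 8.93692620e-01,  3.81212081e-01,  1.29823795e+00,  4.51328228e-06,
        1.46361617e+00, -2.15293358e-01]), 'qd': array([-0.00099097,  0.00048739,  0.00076973, -0.00115837, -0.00103733,
        0.00015011]), 'joint_torque': array([ 1.47701336e-03, -4.48462951e+01, -2.31280518e+01, -1.20810346e-04,
        4.75770226e-03, -9.08631506e-06]), 'position': array([244.85431688, 492.13020004, 206.21086924]), 'orientation': array([[-8.95246964e-01,  4.45569314e-01, -9.26726070e-04],
       [ 4.45570164e-01,  8.95246288e-01, -1.14565097e-03],
       [ 3.19181155e-04, -1.43856204e-03, -9.99998914e-01]]), 'contact_force': array([-0.35546684, -0.1461027 ,  0.83448239]), 'torque': array([ 0.00752063, -0.03616528, -0.03646966]), 'grip_force': 0.0, 'opening': 85.46635997277117}
scene [[386.2, 0.0, 316.5], [0.0, 386.2, 202.6], [0.0, 0.0, 1.0]] [[0.744, 0.441, -0.501, 1060.345], [0.667, -0.518, 0.535, -553.073], [-0.023, -0.733, -0.68, 883.292], [0.0, 0.0, 0.0, 1.0]]
side [[404.4, 0.0, 321.3], [0.0, 404.4, 198.6], [0.0, 0.0, 1.0]] [[0.839, -0.32, 0.441, 89.646], [-0.545, -0.482, 0.686, -675.905], [-0.007, -0.815, -0.579, 749.442], [0.0, 0.0, 0.0, 1.0]]
wrist [[300.3, 0.0, 324.8], [0.0, 300.3, 201.2], [0.0, 0.0, 1.0]] [[0.447, 0.859, 0.252, 180.502], [0.895, -0.428, -0.127, 523.945], [-0.001, 0.282, -0.959, 373.354], [0.0, 0.0, 0.0, 1.0]]
```

View pics/scene0.png

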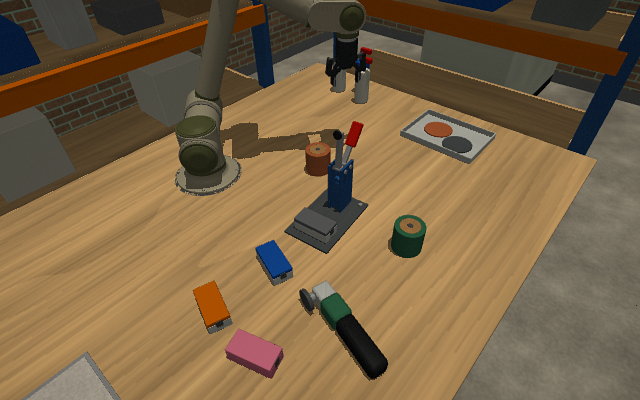

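View pics/side0.png

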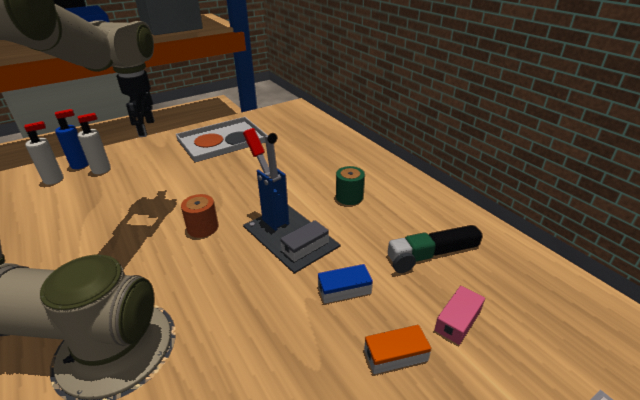

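The scene view shows orange at (212,305), pink look-alike at (255,352), blue at (274,260) and grey on the stand at (318,225). In the side view they are at (397,347), (461,314), (345,283) and (304,238). The orange candidates are scene (212,305) and (255,352). The first is orange, the second pink, so I take (212,305). I'll confirm in an enlarged crop.

```bash
python3 - <<'E'
import cv2,numpy as np
a=cv2.imread("pics/scene0.png")[200:385,185:345];b=cv2.imread("pics/side0.png")[210:375,240:490]
a=cv2.resize(a,None,fx=2.5,fy=2.5,interpolation=0);b=cv2.resize(b,(390,258),interpolation=0)
o=np.zeros((463,800,3),np.uint8);o[:a.shape[0],:400]=a[:463];o[:258,405:795]=b
cv2.imwrite("pics/crop1.png",o)
for n,pts in (("scene",[(212,300),(274,255),(313,222),(255,348),(222,322),(305,226)]),("side",[(397,343),(345,277),(304,234),(461,308),(400,362),(345,293),(300,248)])):
    im=cv2.imread(f"pics/{n}0.png");h=cv2.cvtColor(im,cv2.COLOR_BGR2HSV)
    for p in pts: print(n,p,im[p[1],p[0]],h[p[1],p[0]])
E
```

```text
scene (212, 300) [  0  80 172] [ 14 255 172]
scene (274, 255) [130  64  20] [108 216 130]
scene (313, 222) [79 81 81] [30  6 81]
scene (255, 348) [109  92 178] [174 123 178]
scene (222, 322) [29 30 27] [80 26 30]
scene (305, 226) [44 45 46] [15 11 46]
side (397, 343) [  0  78 192] [ 12 255 192]
side (345, 277) [143  57  12] [110 234 143]
side (304, 234) [80 74 77] [135  19  80]
side (461, 308) [119  91 198] [172 138 198]
side (400, 362) [77 77 80] [ 0 10 80]
side (345, 293) [78 79 81] [10  9 81]
side (300, 248) [35 33 33] [120  15  35]
```

View pics/crop1.png

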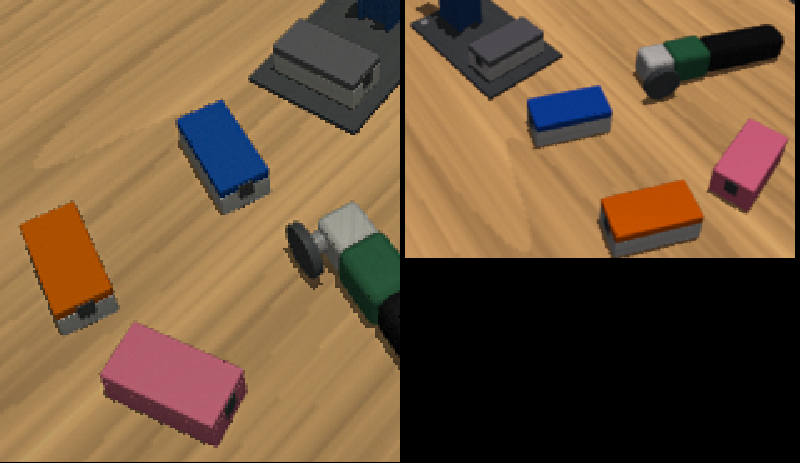

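The crop confirms it: the orange-lidded case at scene (212,305) has a grey body, while the pink box at (255,352) is pink all over. Next I fit the poses of the lid tops from both views.

```bash
cat > h.py <<'E'
import cv2,numpy as np
from scipy.optimize import least_squares
def proj(c,P):
    T=np.linalg.inv(c["world_from_camera"]);q=(T[:3,:3]@np.atleast_2d(P).T+T[:3,3:])
    q=c["mtx"]@q;return (q[:2]/q[2]).T
def ray(c,p,z):
    d=c["world_from_camera"][:3,:3]@np.linalg.solve(c["mtx"],[p[0],p[1],1]);o=c["world_from_camera"][:3,3]
    return o+d*(z-o[2])/d[2]
def mask(c,seed,tol=14):
    im=cv2.bilateralFilter(c["image"],5,25,3);m=np.zeros((402,642),np.uint8)
    cv2.floodFill(im,m,tuple(seed),0,(tol,)*3,(tol,)*3,4|cv2.FLOODFILL_MASK_ONLY|cv2.FLOODFILL_FIXED_RANGE|(255<<8))
    m=cv2.morphologyEx(m[1:-1,1:-1],cv2.MORPH_CLOSE,np.ones((3,3)));return cv2.morphologyEx(m,cv2.MORPH_OPEN,np.ones((3,3)))
def contour(m):
    # boundary at half-pixel positions through 4x upsampling
    u=cv2.resize(m,None,fx=4,fy=4,interpolation=cv2.INTER_LINEAR);u=(u>127).astype(np.uint8)
    k=max(cv2.findContours(u,cv2.RETR_EXTERNAL,cv2.CHAIN_APPROX_NONE)[0],key=cv2.contourArea)[:,0,:]
    return ((k+.5)/4-.5).astype(np.float32)
def quad(v):
    x,y,z,a=v;ca,sa=np.cos(a),np.sin(a)
    return np.array([[x+ca*i*60-sa*j*30,y+sa*i*60+ca*j*30,z] for i,j in((-1,-1),(1,-1),(1,1),(-1,1))])
def fit(views,x0,zfix=None):
    def f(v):
        if zfix is not None: v=[v[0],v[1],zfix,v[2]]
        r=[]
        for c,k in views:
            q=proj(c,quad(v)).astype(np.float32).reshape(-1,1,2)
            r+=[cv2.pointPolygonTest(q,(float(p[0]),float(p[1])),True) for p in k[::3]]
        return np.array(r)
    s=least_squares(f,x0,loss="soft_l1",f_scale=.5,diff_step=1e-4,x_scale=[10,10,10,.1] if zfix is None else [10,10,.1])
    return s.x,np.sqrt(np.mean(f(s.x)**2))
E
python3 - <<'E'
from h import *
C={n:dict(np.load(f"pics/{n}0.npz")) for n in("scene","side")}
for n,ps,pd,t in(("orange",(212,300),(397,343),30),("blue",(274,255),(345,277),28),("grey",(313,222),(304,234),12)):
    vs=[];ok=[]
    for c,p in((C["scene"],ps),(C["side"],pd)):
        m=mask(c,p,t);k=contour(m);vs.append((c,k));ok.append((cv2.countNonZero(m),cv2.minAreaRect(k)))
    z=45 if n!="grey" else 53
    r=ray(C["scene"],ok[0][1][0],z)
    best=min((fit(vs,[r[0],r[1],z,a]) for a in np.arange(0,3.1,.4)),key=lambda s:s[1])
    zf=fit(vs,[best[0][0],best[0][1],best[0][3]],z)
    one=[fit([v],[best[0][0],best[0][1],best[0][3]],z) for v in vs]
    print(n,best[0].round(3),round(best[1],2),"zfix",zf[0].round(3),round(zf[1],2),[ (o[0].round(3).tolist(),round(o[1],2)) for o in one],[o[0] for o in ok])
# stand handle: red & bench features
for n,p in(("scene",(354,133)),("side",(254,142))):
    print(n,ray(C[n],p,253))
s,d=C["scene"],C["side"]
M=lambda c:c["mtx"]@np.linalg.inv(c["world_from_camera"])[:3]
def red(c):
    h=cv2.cvtColor(c["image"],cv2.COLOR_BGR2HSV);m=((h[...,0]<6)|(h[...,0]>174))&(h[...,1]>190)&(h[...,2]>90);m=m.astype(np.uint8)
    nn,l,st,ce=cv2.connectedComponentsWithStats(m);return [(ce[i].round(1).tolist(),st[i].tolist()) for i in range(1,nn) if st[i,4]>40]
print(red(s),red(d))
E
```

```text
orange [ 482.965 -340.162   43.408    2.813] 0.66 zfix [ 483.003 -340.827    2.812] 0.69 [([483.231, -340.12, 2.814], np.float64(0.53)), ([482.924, -341.291, 2.811], np.float64(0.74))] [935, 1464]
blue [ 4.97333e+02 -1.36663e+02  4.24380e+01 -3.17000e-01] 0.72 zfix [ 4.98067e+02 -1.38434e+02 -3.16000e-01] 0.77 [([498.397, -137.793, -0.314], np.float64(0.55)), ([497.644, -139.048, -0.32], np.float64(0.85))] [687, 858]
grey [494.202  42.402  50.545   3.263] 0.59 zfix [494.615  40.261   3.263] 0.62 [([494.778, 41.141, 3.268], np.float64(0.52)), ([494.29, 39.634, 3.259], np.float64(0.65))] [525, 613]
scene [477.63863902 241.35313895 253.        ]
side [459.9235416  227.97698986 253.        ]
[([353.6, 133.1], [346, 121, 17, 25, 244])] [([63.4, 111.5], [55, 109, 18, 6, 52]), ([86.1, 115.5], [78, 113, 17, 6, 53]), ([34.0, 124.1], [25, 121, 19, 7, 57]), ([253.7, 141.4], [244, 128, 20, 27, 278])]
```

Emit:
carry_out(motion=[0.187, -0.467, 0.2, 0, 0, 0.04, 1, 0.187, -0.467, 0.2, 0, 0, 0.04, 1, 0.187, -0.467, 0.2, 0, 0, 0.04, 1, 0.187, -0.467, 0.2, 0, 0, 0.04, 1, 0.187, -0.467, 0.2, 0, 0, 0.04, 1, 0.187, -0.467, 0.2, 0, 0, 0.04, 1, 0.187, -0.467, 0, 0, 0, 0.03, 1, 0.187, -0.467, 0, 0, 0, 0, 1], force=60)

```text
clock: 0.82
position: [357.6, 210.5, 297.6]
orientation: [[-0.949, 0.314, 0.002], [0.314, 0.949, 0.0], [-0.002, 0.001, -1.0]]
contact_force: [1.1, 1.3, -0.0]
opening: 85.2
grip_force: 0.0
```

Emit:
carry_out(motion=[0.187, -0.467, 0, 0, 0, 0, 1, 0.187, -0.467, 0, 0, 0, 0, 1, 0.187, -0.467, 0, 0, 0, 0, 1, 0.187, -0.467, 0, 0, 0, 0, 1, 0.187, -0.467, 0, 0, 0, 0, 1, 0.187, -0.467, 0, 0, 0, 0, 1, 0.187, -0.467, 0, 0, 0, 0, 1, 0.187, -0.467, 0, 0, 0, 0, 1])

```text
clock: 1.48
position: [469.6, -70.0, 296.7]
orientation: [[-0.949, 0.315, -0.0], [0.315, 0.949, 0.0], [0.0, 0.0, -1.0]]
contact_force: [-0.4, 0.2, 0.7]
opening: 85.8
grip_force: 0.0
```

```bash
python3 - <<'E'
from workcell import *
from h import *
c=camera("wrist");np.savez("pics/w1.npz",**c);cv2.imwrite("pics/w1.png",c["image"])
for P in ([498,-138,45],[494.6,40.3,53],[483,-340,45]): print(proj(c,P))
E
```

```text
[[286.854496   199.33146573]]
[[407.29788906 159.07714366]]
[[156.91836449 231.23407288]]
```

View pics/w1.png

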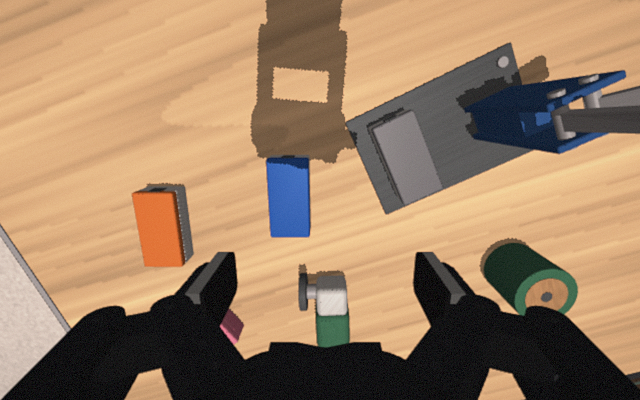

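The wrist view shows blue at (289,197), orange at (158,229) and grey at (407,157), with the stand plate and post to the right. I fit all three in this view and jointly with the fixed views.

```bash
python3 - <<'E'
from h import *
C={n:dict(np.load(f"pics/{n}.npz")) for n in("scene0","side0","w1")}
for n,ps,t,x0,z in(("orange",[(212,300),(397,343),(158,229)],30,[483,-340.5,-.329],45),("blue",[(274,255),(345,277),(289,197)],28,[498,-138,-.316],45),("grey",[(313,222),(304,234),(407,157)],12,[494.6,40.3,.121],53)):
    vs=[]
    for c,p in zip(C.values(),ps): vs.append((c,contour(mask(c,p,t))))
    w=fit(vs[2:],x0,z);a=fit(vs,x0[:2]+[z]+x0[2:])
    print(n,"wrist",w[0].round(3),round(w[1],2),cv2.minAreaRect(vs[2][1]),"all",a[0].round(3),round(a[1],2))
c=C["w1"];b=[ray(c,p,8)[:2] for p in((347,123),(509,43),(388,213))]
print(b,[np.arctan2(*(b[1]-b[0])[::-1]),np.arctan2(*(b[2]-b[0])[::-1])])
E
```

```text
orange wrist [ 4.84098e+02 -3.39686e+02 -3.28000e-01] 0.93 ((156.63999938964844, 229.98001098632812), (78.98384094238281, 39.9515380859375), 81.8698959350586) all [ 4.83646e+02 -3.40514e+02  4.31060e+01 -3.29000e-01] 0.74
blue wrist [ 5.05530e+02 -1.38427e+02 -3.26000e-01] 2.66 ((287.674072265625, 199.48431396484375), (74.66585540771484, 40.81454849243164), 88.66777801513672) all [ 4.98870e+02 -1.36558e+02  4.07370e+01 -3.18000e-01] 2.12
grey wrist [4.9702e+02 4.1134e+01 1.2400e-01] 1.91 ((408.38458251953125, 157.42308044433594), (83.55769348144531, 44.096160888671875), 67.38013458251953) all [4.96751e+02 4.39000e+01 4.75080e+01 1.24000e-01] 1.3
[array([425.115537  , -21.23254312]), array([393.98642862, 220.84225471]), array([ 5.79133230e+02, -3.63765042e-01])] [np.float64(1.6986874005183885), np.float64(0.1346757970340784)]
```

Emit:
carry_out(motion=[0.064, -0.156, -0.507, 0, 0, 0.008, 1, 0.064, -0.156, -0.507, 0, 0, 0, 1, 0.064, -0.156, -0.507, 0, 0, 0, 1, 0.064, -0.156, -0.507, 0, 0, 0, 1, 0.064, -0.156, -0.507, 0, 0, 0, 1, 0.064, -0.156, -0.507, 0, 0, 0, 1, 0, 0, 0, 0, 0, 0, 1, 0, 0, 0, 0, 0, 0, 1])

```text
clock: 2.2
position: [497.6, -138.0, 67.9]
orientation: [[-0.95, 0.312, -0.003], [0.312, 0.95, 0.002], [0.004, 0.001, -1.0]]
contact_force: [0.2, -0.5, 1.2]
opening: 85.3
grip_force: 0.0
```

```bash
python3 - <<'E'
from workcell import *
from h import *
c=camera("wrist");np.savez("pics/w2.npz",**c);cv2.imwrite("pics/w2.png",c["image"])
s=observe();print(s["position"],s["orientation"].round(3),proj(c,quad([498,-138.3,45,-.317])).round(1))
E
```

```text
[ 498.51218584 -138.07994854   69.69492347] [[-0.95   0.311  0.   ]
 [ 0.311  0.95   0.   ]
 [-0.     0.    -1.   ]] [[276.8 133.9]
 [284.3 301.9]
 [366.4 301.8]
 [373.7 133.8]]
```

View pics/w2.png

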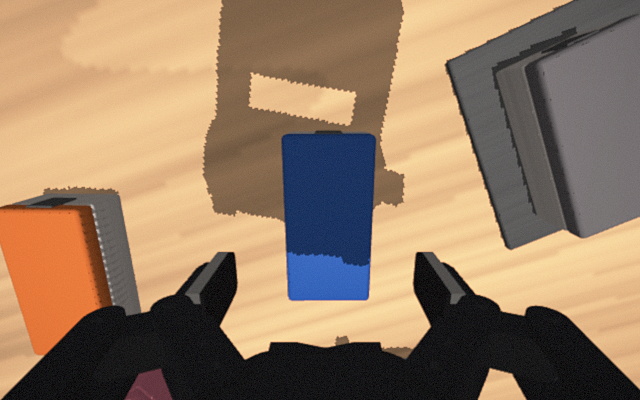

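The blue lid's corners are at about (281..376,134) and (288..370,300), roughly 2 mm to +y of the prediction and otherwise as measured. I descend and grip.

Emit:
carry_out(motion=[0.007, 0.024, -0.27, 0, 0, 0, 1, 0, 0, -0.27, 0, 0, 0, 1, 0, 0, -0.25, 0, 0, 0, 1, 0, 0, 0, 0, 0, 0, 1, 0, 0, 0, 0, 0, 0, -1, 0, 0, 0, 0, 0, 0, -1, 0, 0, 0, 0, 0, 0, -1, 0, 0, 0, 0, 0, 0, -1], force=60)

```text
clock: 2.92
position: [500.0, -136.7, 12.3]
orientation: [[-0.951, 0.311, 0.004], [0.311, 0.951, -0.002], [-0.004, -0.001, -1.0]]
contact_force: [-2.0, 2.7, 12.1]
opening: 57.6
grip_force: 61.3
```

Emit:
carry_out(motion=[0, 0, 0, 0, 0, 0, -1, 0, 0, 0, 0, 0, 0, -1, 0, 0, 0, 0, 0, 0, -1, 0, 0, 0, 0, 0, 0, -1])

```text
clock: 3.25
position: [500.0, -136.7, 12.3]
orientation: [[-0.951, 0.311, 0.004], [0.311, 0.951, -0.002], [-0.004, -0.001, -1.0]]
contact_force: [-1.8, 3.5, 11.2]
opening: 57.5
grip_force: 61.3
```

Emit:
carry_out(motion=[0, 0, 0.2, 0, 0, 0, -1, 0, 0, 0.45, 0, 0, 0, -1, 0, 0, 0.45, 0, 0, 0, -1, 0, 0.36, 0.4, 0, 0, 0.209, -1, 0, 0.36, 0, 0, 0, 0.209, -1, 0, 0.36, 0, 0, 0, 0.209, -1, 0, 0, 0, 0, 0, 0.209, -1, 0, 0, 0, 0, 0, 0, -1])

```text
clock: 3.92
position: [498.7, -54.2, 123.4]
orientation: [[-0.992, -0.127, 0.002], [-0.127, 0.992, -0.001], [-0.002, -0.001, -1.0]]
contact_force: [-0.1, 0.3, -3.0]
opening: 57.3
grip_force: 65.9
```

Emit:
carry_out(motion=[0, 0, 0, 0, 0, 0, -1, 0, 0, 0, 0, 0, 0, -1])

```text
clock: 4.08
position: [498.9, -56.0, 122.5]
orientation: [[-0.993, -0.117, 0.001], [-0.117, 0.993, -0.0], [-0.001, -0.001, -1.0]]
contact_force: [-0.5, -0.0, -3.5]
opening: 57.1
grip_force: 65.9
```

```bash
python3 - <<'E'
from workcell import *
from h import *
s=observe();print(s["position"],s["orientation"].round(4).tolist(),s["opening"],s["grip_force"],s["contact_force"])
for n in("wrist","side","scene"):
    c=camera(n);np.savez(f"pics/{n}3.npz",**c);cv2.imwrite(f"pics/{n}3.png",c["image"])
    x,y,z=s["position"]
    print(n,proj(c,quad([x,y,z+33,.122])).round(1).tolist(),proj(c,quad([495,40.5,53,.122])).round(1).tolist())
E
```

```text
[498.90972178 -55.97531547 122.46694432] [[-0.9931, -0.1174, 0.0008], [-0.1174, 0.9931, -0.0004], [-0.0008, -0.0005, -1.0]] 57.11623570787501 65.9302031993866 [-0.53733321 -0.02372592 -3.51403062]
wrist [[256.8, 141.9], [271.9, 362.2], [380.4, 361.8], [393.3, 141.2]] [[410.6, 139.1], [400.4, 276.8], [468.1, 276.5], [488.2, 138.7]]
side [[313.7, 239.0], [352.9, 217.4], [336.1, 206.0], [297.4, 226.0]] [[292.9, 249.3], [328.8, 229.5], [314.6, 219.0], [279.2, 237.4]]
scene [[266.7, 211.0], [302.2, 228.8], [315.5, 215.2], [280.5, 198.6]] [[293.0, 217.8], [325.7, 234.0], [336.9, 221.7], [304.6, 206.5]]
```

View pics/wrist3.png

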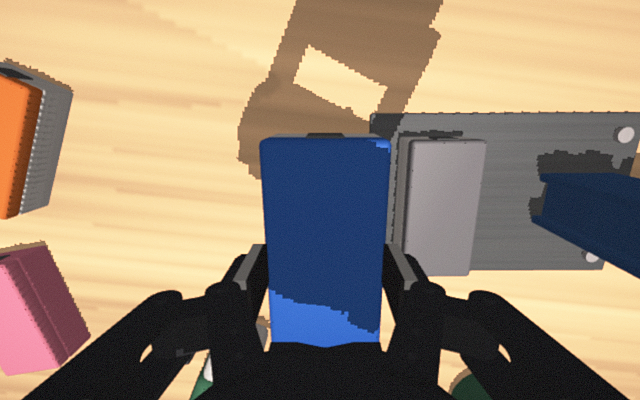

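The held blue lid spans (260..390,139) at its far edge. Grey sits beside it at (411..488,138) and (402..470,275). I fit both in this one view to get their relative offset.

```bash
python3 - <<'E'
from h import *
c=dict(np.load("pics/wrist3.npz"))
im=c["image"];h=cv2.cvtColor(im,cv2.COLOR_BGR2HSV)
m=((h[...,0]>100)&(h[...,0]<122)&(h[...,1]>150)).astype(np.uint8)*255;m[:,450:]=0;m[:136]=0
m=cv2.morphologyEx(m,cv2.MORPH_OPEN,np.ones((3,3)))
k=contour(m);k=k[(k[:,1]<325)]
for row in(150,180,210,235,300,325):
    r=np.where(m[row]>0)[0];print(row,r.min(),r.max(),end=' | ')
for col in(285,325,365): print(col,np.where(m[:,col]>0)[0].min(),end=' ')
print()
for z in(None,147,149,151,153,155.5): 
    f=fit([(c,k)],[499,-56,150,.118] if z is None else [499,-56,.118],z);print(z,f[0].round(3),round(f[1],2))
g=cv2.cvtColor(im,cv2.COLOR_BGR2GRAY);print(g[200,396:490].tolist());print([g[r,440] for r in range(128,146)],[g[r,440] for r in range(268,285)])
for t in(12,18,25,32):
    mm=mask(c,(440,200),t);kk=contour(mm);f=fit([(c,kk)],[495,40.5,.122],53);print(t,f[0].round(3),round(f[1],2),cv2.minAreaRect(kk))
E
```

```text
150 260 390 | 180 262 388 | 210 265 386 | 235 266 384 | 300 270 380 | 325 271 378 | 285 138 325 139 365 138 
None [ 4.97924e+02 -5.64490e+01  1.48965e+02  1.15000e-01] 0.51
147 [ 4.98075e+02 -5.64440e+01  1.15000e-01] 0.86
149 [ 4.97921e+02 -5.64490e+01  1.15000e-01] 0.51
151 [ 4.97766e+02 -5.64590e+01  1.16000e-01] 0.92
153 [ 4.97611e+02 -5.64710e+01  1.16000e-01] 1.61
155.5 [ 4.97428e+02 -5.65520e+01  1.17000e-01] 2.56
[102, 108, 102, 102, 100, 109, 109, 115, 84, 58, 57, 70, 99, 125, 145, 156, 157, 159, 157, 156, 158, 153, 157, 154, 158, 153, 156, 157, 154, 155, 153, 154, 152, 155, 154, 149, 152, 149, 151, 148, 149, 154, 151, 149, 150, 149, 149, 144, 147, 146, 145, 143, 148, 147, 146, 145, 145, 148, 143, 145, 143, 144, 146, 145, 147, 146, 143, 146, 144, 142, 144, 145, 144, 148, 143, 145, 143, 143, 146, 143, 143, 140, 133, 116, 113, 110, 107, 111, 112, 112, 110, 112, 108, 112]
[np.uint8(122), np.uint8(119), np.uint8(109), np.uint8(58), np.uint8(58), np.uint8(58), np.uint8(60), np.uint8(61), np.uint8(51), np.uint8(50), np.uint8(79), np.uint8(92), np.uint8(80), np.uint8(103), np.uint8
[... 191 characters left out ...]
uint8(234), np.uint8(235), np.uint8(234), np.uint8(232), np.uint8(234), np.uint8(234), np.uint8(236), np.uint8(235)]
12 [4.97758e+02 4.01950e+01 1.20000e-01] 5.14 ((441.97998046875, 206.63998413085938), (69.932861328125, 138.38079833984375), 8.130102157592773)
18 [4.97154e+02 4.07840e+01 1.20000e-01] 3.89 ((444.0082092285156, 207.90982055664062), (72.11172485351562, 137.478515625), 5.194429397583008)
25 [4.96781e+02 4.13630e+01 1.09000e-01] 3.64 ((444.3207092285156, 207.6517333984375), (72.60250854492188, 137.87625122070312), 4.763641834259033)
32 [4.96761e+02 4.13660e+01 1.15000e-01] 3.47 ((445.10198974609375, 207.71444702148438), (74.53546142578125, 137.78103637695312), 4.5377726554870605)
```

Width is consistent with about 57.6 mm. The relative offset from blue to grey is dx ≈ -3.0 and dy ≈ +97.5, with almost no turn.

Emit:
carry_out(motion=[-0.013, 0.4, 0, 0, 0, 0.009, -1, -0.013, 0.45, 0, 0, 0, 0, -1, -0.014, 0.45, 0, 0, 0, 0, -1, 0, 0, 0, 0, 0, 0, -1, 0, 0, -0.25, 0, 0, 0, -1, 0, 0, -0.25, 0, 0, 0, -1, 0, 0, -0.12, 0, 0, 0, -1, 0, 0, 0, 0, 0, 0, -1])

```text
clock: 4.9
position: [494.8, 41.8, 73.7]
orientation: [[-0.992, -0.125, -0.004], [-0.125, 0.992, 0.001], [0.004, 0.001, -1.0]]
contact_force: [0.1, 1.1, -3.3]
opening: 57.4
grip_force: 66.1
```

Emit:
carry_out(motion=[0, 0, -0.05, 0, 0, 0, -1, 0, 0, -0.03, 0, 0, 0, -1, 0, 0, 0, 0, 0, 0, -1, 0, 0, 0, 0, 0, 0, -1])

```text
clock: 5.23
position: [496.1, 41.9, 69.9]
orientation: [[-0.992, -0.126, 0.001], [-0.126, 0.992, -0.0], [-0.001, -0.0, -1.0]]
contact_force: [0.4, -0.2, -2.0]
opening: 57.5
grip_force: 66.1
```

Emit:
carry_out(motion=[0, 0, -0.02, 0, 0, -0.006, -1, 0, 0, -0.02, 0, 0, 0, -1, 0, 0, 0, 0, 0, 0, -1])

```text
clock: 5.48
position: [495.7, 42.1, 66.3]
orientation: [[-0.992, -0.123, -0.0], [-0.123, 0.992, 0.0], [0.0, 0.0, -1.0]]
contact_force: [1.5, -0.2, -3.2]
opening: 57.1
grip_force: 66.1
```

Emit:
carry_out(motion=[0, 0, -0.015, 0, 0, 0, -1, 0, 0, 0, 0, 0, 0, -1])

```text
clock: 5.65
position: [495.9, 42.1, 65.5]
orientation: [[-0.992, -0.123, 0.0], [-0.123, 0.992, -0.0], [-0.0, -0.0, -1.0]]
contact_force: [-1.5, -0.1, -0.9]
opening: 57.1
grip_force: 66.5
```

Emit:
carry_out(motion=[0, -0.005, -0.01, 0, 0, 0, -1, 0, 0, 0, 0, 0, 0, -1, 0, 0, 0, 0, 0, 0, -1])

```text
clock: 5.9
position: [495.9, 42.0, 65.4]
orientation: [[-0.992, -0.123, 0.001], [-0.123, 0.992, 0.0], [-0.001, 0.0, -1.0]]
contact_force: [-2.8, 2.6, 7.1]
opening: 57.0
grip_force: 67.6
```

```bash
python3 - <<'E'
from workcell import *
from h import *
s=observe();print(s["position"],s["contact_force"])
ims=[]
for n in("wrist","side","scene"):
    c=camera(n);np.savez(f"pics/{n}4.npz",**c);im=c["image"]
    x,y=proj(c,[495,41,75])[0].astype(int)
    if n=="wrist": ims.append(cv2.resize(im,(480,300)))
    else: ims.append(cv2.resize(im[y-35:y+35,x-45:x+45],(396,300),interpolation=0))
    print(n,x,y)
o=np.zeros((600,800,3),np.uint8);o[:300,:396]=ims[1];o[:300,400:796]=ims[2];o[300:,:480]=ims[0];cv2.imwrite("pics/m4.png",o)
E
```

```text
[495.91468646  42.04635274  65.41414215] [-2.82016881  2.62323901  7.13878135]
wrist 323 242
side 303 226
scene 314 214
```

View pics/m4.png

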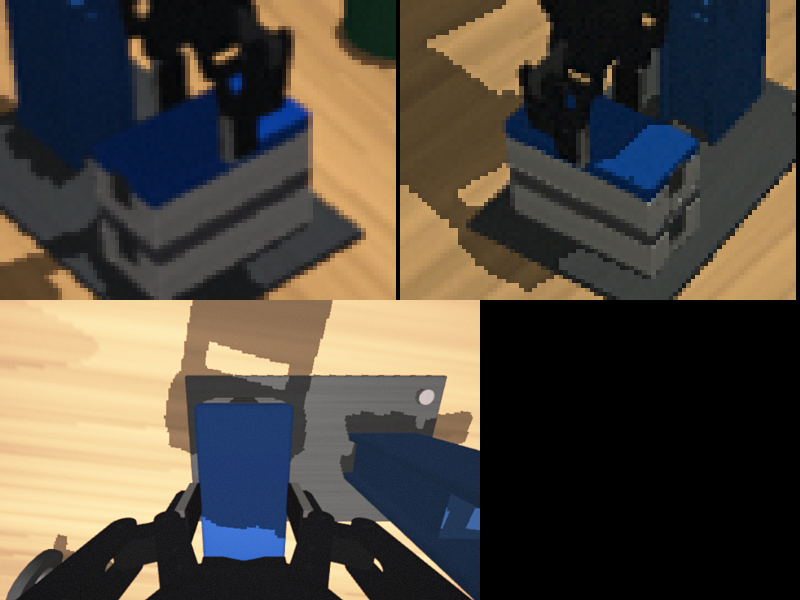

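Contact comes at the expected height and the edges look flush in all three views. I release, rise, and move to orange via a high path.

Emit:
carry_out(motion=[0, 0, 0, 0, 0, 0, 0.5, 0, 0, 0, 0, 0, 0, 0.8, 0, 0, 0, 0, 0, 0, 1, 0, 0, 0, 0, 0, 0, 1, 0, 0, 0.2, 0, 0, 0, 1, 0, 0, 0.45, 0, 0, 0, 1, 0, 0, 0.45, 0, 0, 0, 1, 0, 0, 0, 0, 0, 0, 1])

```text
clock: 6.72
position: [498.5, 41.3, 152.6]
orientation: [[-0.992, -0.123, 0.01], [-0.123, 0.992, -0.002], [-0.01, -0.003, -1.0]]
contact_force: [0.8, 0.7, 1.2]
opening: 85.3
grip_force: 0.0
```

Emit:
carry_out(motion=[0, -0.45, 0.15, 0, 0, -0.2, 1, 0, -0.45, 0.15, 0, 0, -0.2, 1, 0, -0.45, 0, 0, 0, -0.2, 1, 0, 0, 0, 0, 0, -0.25, 1, 0, 0, 0, 0, 0, 0, 1, 0, 0, 0, 0, 0, 0, 1])

```text
clock: 7.22
position: [495.6, -59.5, 169.2]
orientation: [[-0.951, 0.308, -0.001], [0.308, 0.951, 0.0], [0.001, 0.0, -1.0]]
contact_force: [-0.6, 0.2, 0.3]
opening: 85.4
grip_force: 0.0
```

```bash
python3 - <<'E'
from workcell import *
from h import *
s=observe();print(s["position"],s["orientation"].round(3).tolist())
ims=[]
for n in("wrist","side","scene"):
    c=camera(n);np.savez(f"pics/{n}5.npz",**c);im=c["image"]
    x,y=proj(c,[495,41,75])[0].astype(int);print(n,x,y)
    if n=="wrist": ims.append(cv2.resize(im,(480,300)))
    else: ims.append(cv2.resize(im[y-35:y+35,x-45:x+45],(396,300),interpolation=0))
o=np.zeros((600,800,3),np.uint8);o[:300,:396]=ims[1];o[:300,400:796]=ims[2];o[300:,:480]=ims[0];cv2.imwrite("pics/m5.png",o)
E
```

```text
[495.58315018 -59.46122838 169.1551079 ] [[-0.951, 0.308, -0.001], [0.308, 0.951, 0.0], [0.001, 0.0, -1.0]]
wrist 434 161
side 303 226
scene 314 214
```

View pics/m5.png

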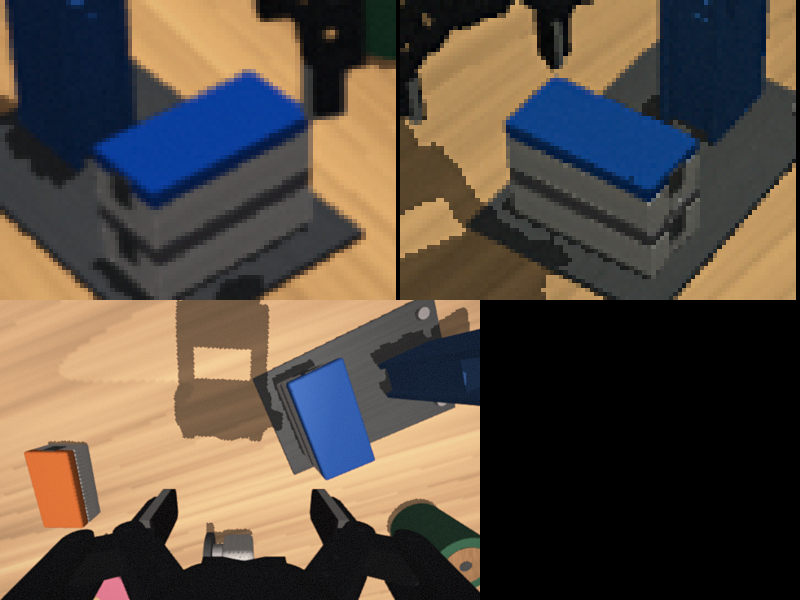

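Blue sits flush on grey in both views: vertical edges line up, and the lid is whole with no overhang. On to orange.

Emit:
carry_out(motion=[-0.02, -0.467, -0.167, 0, 0, -0.03, 1, -0.02, -0.467, -0.167, 0, 0, 0, 1, -0.02, -0.467, -0.167, 0, 0, 0, 1, -0.02, -0.467, -0.167, 0, 0, 0, 1, -0.02, -0.467, -0.167, 0, 0, 0, 1, -0.02, -0.467, -0.167, 0, 0, 0, 1, -0.02, -0.467, -0.167, 0, 0, 0, 1, -0.02, -0.467, -0.167, 0, 0, 0, 1])

```text
clock: 8.03
position: [483.9, -340.7, 68.6]
orientation: [[-0.947, 0.323, -0.0], [0.323, 0.947, 0.0], [0.0, 0.0, -1.0]]
contact_force: [2.0, 0.7, 0.4]
opening: 85.3
grip_force: 0.0
```

Emit:
carry_out(motion=[0, 0, 0, 0, 0, 0, 1, 0, 0, 0, 0, 0, 0, 1, 0, 0, 0, 0, 0, 0, 1])

```text
clock: 8.28
position: [484.0, -338.8, 69.3]
orientation: [[-0.946, 0.324, -0.0], [0.324, 0.946, 0.001], [0.0, 0.0, -1.0]]
contact_force: [-0.6, 1.1, 0.8]
opening: 85.7
grip_force: 0.0
```

```bash
python3 - <<'E'
from workcell import *
import h
from h import *
s=observe();print(s["position"],s["orientation"].round(3).tolist())
c=camera("wrist");np.savez("pics/wrist6.npz",**c);cv2.imwrite("pics/w6.png",c["image"])
def quad(v):
    x,y,z,a=v;ca,sa=np.cos(a),np.sin(a)
    return np.array([[x+ca*i*60-sa*j*28.8,y+sa*i*60+ca*j*28.8,z] for i,j in((-1,-1),(1,-1),(1,1),(-1,1))])
h.quad=quad
def hm(c,lo,hi,clip=None):
    q=cv2.cvtColor(c["image"],cv2.COLOR_BGR2HSV);m=((q[...,0]>=lo)&(q[...,0]<=hi)&(q[...,1]>170)).astype(np.uint8)*255
    return m
m=hm(c,8,17);n,l,st,ce=cv2.connectedComponentsWithStats(m);i=1+np.argmax(st[1:,4]);k=contour((l==i).astype(np.uint8)*255)
print("orange",st[i],fit([(c,k)],[483.5,-339.6,-.329],45),proj(c,quad([483.5,-339.6,45,-.329])).round(1).tolist(),cv2.boxPoints(cv2.minAreaRect(k)).round(1).tolist())
# placed blue
d=dict(np.load("pics/wrist5.npz"));vs=[]
for nme,p in(("wrist5",(438,150)),("side5",(303,215)),("scene5",(313,207))):
    d=dict(np.load(f"pics/{nme}.npz"));x,y=proj(d,[495,41,98])[0].astype(int)
    mm=mask(d,(x,y),30);kk=contour(mm);vs.append((d,kk));f=fit([(d,kk)],[495,41,.122],98);print(nme,f[0].round(3),round(f[1],2),cv2.countNonZero(mm))
print(fit(vs,[495,41,98,.122]))
E
```

```text
[ 484.04812628 -338.75438969   69.27864497] [[-0.946, 0.324, -0.0], [0.324, 0.946, 0.001], [0.0, 0.0, -1.0]]
orange [  277   132    94   166 14292] (array([ 4.82948484e+02, -3.39773196e+02, -3.29469913e-01]), np.float64(0.8433548627989468)) [[277.6, 132.5], [285.1, 299.6], [363.5, 299.5], [370.1, 132.3]] [[276.6000061035156, 297.3999938964844], [276.6000061035156, 131.60000610351562], [370.3999938964844, 131.60000610351562], [370.3999938964844, 297.3999938964844]]
wrist5 [4.95711e+02 4.11780e+01 1.19000e-01] 1.48 10460
side5 [4.93429e+02 3.78050e+01 1.15000e-01] 0.55 608
scene5 [4.94226e+02 3.99370e+01 1.26000e-01] 0.36 548
(array([4.95859489e+02, 4.27041445e+01, 9.31679130e+01, 1.19417855e-01]), np.float64(0.6443968410125317))
```

Emit:
carry_out(motion=[-0.013, -0.013, -0.27, 0, 0, 0, 1, 0, 0, -0.27, 0, 0, 0, 1, 0, 0, -0.22, 0, 0, 0, 1, 0, 0, 0, 0, 0, 0, 1, 0, 0, 0, 0, 0, 0, -1, 0, 0, 0, 0, 0, 0, -1, 0, 0, 0, 0, 0, 0, -1, 0, 0, 0, 0, 0, 0, -1], force=60)

```text
clock: 9.0
position: [483.7, -340.7, 14.8]
orientation: [[-0.946, 0.325, 0.002], [0.325, 0.946, -0.002], [-0.003, -0.001, -1.0]]
contact_force: [-1.2, 3.4, 8.2]
opening: 55.9
grip_force: 61.5
```

Emit:
carry_out(motion=[0, 0, 0, 0, 0, 0, -1, 0, 0, 0, 0, 0, 0, -1])

```text
clock: 9.17
position: [483.7, -340.7, 14.8]
orientation: [[-0.946, 0.325, 0.003], [0.325, 0.946, -0.002], [-0.003, -0.001, -1.0]]
contact_force: [-1.1, 4.5, 8.2]
opening: 56.0
grip_force: 61.5
```

Emit:
carry_out(motion=[0, 0, 0.2, 0, 0, 0, -1, 0, 0, 0.45, 0, 0, 0, -1, 0, 0, 0.45, 0, 0, 0, -1, 0, 0, 0.45, 0, 0, 0, -1, 0.02, 0.473, 0.05, 0, 0, 0.172, -1, 0.02, 0.473, 0.05, 0, 0, 0.172, -1, 0.02, 0.473, 0.05, 0, 0, 0.172, -1, 0.02, 0.473, 0.05, 0, 0, 0.172, -1])

```text
clock: 9.83
position: [488.4, -197.1, 144.6]
orientation: [[-0.999, -0.033, 0.001], [-0.033, 0.999, -0.0], [-0.001, -0.0, -1.0]]
contact_force: [0.5, 0.8, -3.6]
opening: 55.2
grip_force: 64.2
```

Emit:
carry_out(motion=[0.02, 0.473, 0.05, 0, 0, 0.172, -1, 0.02, 0.473, 0.05, 0, 0, 0, -1, 0.02, 0.473, 0.05, 0, 0, 0, -1, 0.02, 0.473, 0.05, 0, 0, 0, -1, 0, 0, 0, 0, 0, 0, -1, 0, 0, 0, 0, 0, 0, -1, 0, 0, 0, 0, 0, 0, -1, 0, 0, 0, 0, 0, 0, -1])

```text
clock: 10.5
position: [494.8, -57.7, 158.8]
orientation: [[-0.993, -0.117, 0.0], [-0.117, 0.993, -0.0], [-0.0, -0.0, -1.0]]
contact_force: [-0.1, 0.1, -4.5]
opening: 55.2
grip_force: 64.4
```

```bash
python3 - <<'E'
from workcell import *
import h
from h import *
s=observe();print(s["position"],s["orientation"].round(4).tolist(),s["opening"],s["contact_force"]);P=s["position"]
c=camera("wrist");np.savez("pics/wrist7.npz",**c);cv2.imwrite("pics/w7.png",c["image"])
def quad(v):
    x,y,z,a=v;ca,sa=np.cos(a),np.sin(a)
    return np.array([[x+ca*i*60-sa*j*28.8,y+sa*i*60+ca*j*28.8,z] for i,j in((-1,-1),(1,-1),(1,1),(-1,1))])
h.quad=quad
q=cv2.cvtColor(c["image"],cv2.COLOR_BGR2HSV)
def comp(lo,hi,near,v=0):
    m=((q[...,0]>=lo)&(q[...,0]<=hi)&(q[...,1]>150)&(q[...,2]>v)).astype(np.uint8)
    m=cv2.morphologyEx(m,cv2.MORPH_OPEN,np.ones((3,3)));n,l,st,ce=cv2.connectedComponentsWithStats(m);i=l[int(near[1]),int(near[0])];print(st[i]);return (l==i).astype(np.uint8)*255
zt=P[2]+45-14.8
mo=comp(7,18,proj(c,[P[0]-20,P[1],zt])[0]);mb=comp(100,120,proj(c,[495,41,98])[0])
ko=contour(mo);ko=ko[ko[:,1]<310]
for z in(zt,None):
    f=fit([(c,ko)],[P[0],P[1],.12] if z else [P[0],P[1],zt,.12],z);print("orange",zt,f[0].round(3),round(f[1],2))
print(proj(c,quad([*P[:2],zt,.12])).round(1).tolist())
f=fit([(c,contour(mb))],[495.5,41.2,.12],98);print("blue",f[0].round(3),round(f[1],2),proj(c,quad([*f[0][:2],98,f[0][2]])).round(1).tolist())
E
```

```text
[494.75757121 -57.6532604  158.77741679] [[-0.9931, -0.1173, 0.0002], [-0.1173, 0.9931, -0.0003], [-0.0002, -0.0003, -1.0]] 55.21861752599216 [-0.14798376  0.1447382  -4.53261194]
[  260   138   130   210 23942]
[  405   145    88   139 10013]
orange 188.97741679234923 [ 4.93808e+02 -5.81610e+01  1.18000e-01] 0.99
orange 188.97741679234923 [ 4.93773e+02 -5.81720e+01  1.89436e+02  1.18000e-01] 1.03
[[261.1, 141.1], [274.7, 358.1], [377.3, 357.9], [389.5, 140.6]]
blue [4.94016e+02 3.97740e+01 1.39000e-01] 3.07 [[414.4, 145.2], [405.8, 285.9], [472.7, 284.6], [491.5, 143.5]]
```

View pics/w7.png

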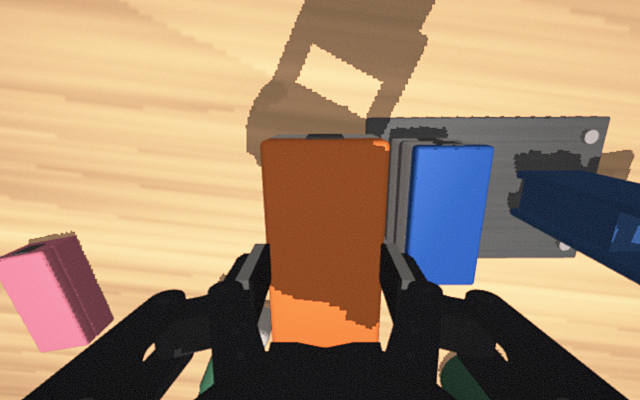

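The picture shows the held orange lid at (261..389,139) and placed blue beside it at (413..492,146) and (474,284). I refine blue's edges to exclude its lid side.

```bash
python3 - <<'E'
import h
from h import *
def quad(v):
    x,y,z,a=v;ca,sa=np.cos(a),np.sin(a)
    return np.array([[x+ca*i*60-sa*j*28.8,y+sa*i*60+ca*j*28.8,z] for i,j in((-1,-1),(1,-1),(1,1),(-1,1))])
c=dict(np.load("pics/wrist7.npz"));B=c["image"][...,0].astype(int);R=c["image"][...,2].astype(int);D=B-R
for r in(165,200,235): print(r,D[r,400:420].tolist(),D[r,470:495].tolist())
for col in(430,460): print(col,D[140:152,col].tolist(),D[278:292,col].tolist())
q=proj(c,quad([495,41.2,98,.12]));print(q.round(1).tolist())
for r in(165,200,235):
    print(r,q[0,0]+(r-q[0,1])*(q[1,0]-q[0,0])/(q[1,1]-q[0,1]),q[3,0]+(r-q[3,1])*(q[2,0]-q[3,0])/(q[2,1]-q[3,1]))
q2=proj(c,[[495,41.2,98],[496,41.2,98],[495,42.2,98]]);print(q2.round(2).tolist())
E
```

```text
165 [-5, -7, -7, -6, -7, -10, -7, -9, -11, -10, 7, 38, 60, 59, 77, 102, 122, 129, 143, 143] [143, 143, 143, 147, 144, 145, 145, 146, 143, 143, 145, 147, 148, 144, 145, 143, 144, 143, 145, 145, 139, 77, 12, -7, -4]
200 [-11, -9, -9, -11, -6, -6, -11, -2, 28, 60, 60, 62, 96, 121, 134, 142, 145, 144, 147, 143] [144, 144, 144, 143, 143, 143, 144, 147, 146, 148, 147, 143, 148, 143, 148, 134, 52, -1, -6, -3, -3, -2, -5, -4, -4]
235 [-8, -8, -7, -9, -12, 11, 45, 57, 58, 95, 121, 137, 142, 146, 144, 140, 146, 145, 143, 142] [146, 144, 143, 147, 139, 143, 143, 143, 148, 143, 112, 28, -11, -4, -4, -2, -1, -3, -3, -2, -4, -2, -1, -2, -1]
430 [-6, -8, -10, -10, -2, 56, 95, 120, 126, 135, 144, 139] [143, 148, 147, 118, 27, -6, 3, -1, 8, -1, 1, 1, 3, 1]
460 [-3, -6, -7, -3, 2, 32, 98, 126, 128, 142, 146, 141] [143, 146, 141, 147, 150, 145, 54, -72, -77, -76, -75, -77, -76, -79]
[[417.5, 146.0], [405.9, 286.5], [472.7, 286.3], [494.4, 145.7]]
165 415.97088038167044 491.3782037138512
200 413.07632360660335 485.9838379131287
235 410.1817668315362 480.58947211240616
[[447.04, 221.07], [446.75, 222.22], [448.25, 221.2]]
```

Emit:
carry_out(motion=[0.004, 0.42, 0, 0, 0, 0.008, -1, 0.004, 0.45, 0, 0, 0, 0, -1, 0.003, 0.449, 0, 0, 0, 0, -1, 0, 0, 0, 0, 0, 0, -1, 0, 0, -0.25, 0, 0, 0, -1, 0, 0, -0.2, 0, 0, 0, -1, 0, 0, -0.06, 0, 0, 0, -1, 0, 0, 0, 0, 0, 0, -1])

```text
clock: 11.22
position: [495.1, 41.4, 119.4]
orientation: [[-0.993, -0.121, -0.003], [-0.121, 0.993, 0.0], [0.003, 0.001, -1.0]]
contact_force: [-0.2, 0.6, -4.7]
opening: 55.4
grip_force: 64.8
```

Emit:
carry_out(motion=[0, 0, -0.03, 0, 0, 0, -1, 0, 0, -0.02, 0, 0, 0, -1, 0, 0, 0, 0, 0, 0, -1, 0, 0, 0, 0, 0, 0, -1])

```text
clock: 11.55
position: [495.8, 41.8, 117.0]
orientation: [[-0.993, -0.122, 0.001], [-0.122, 0.993, -0.0], [-0.001, -0.0, -1.0]]
contact_force: [-0.1, -1.0, -4.1]
opening: 55.2
grip_force: 64.9
```

Emit:
carry_out(motion=[0, -0.005, -0.02, 0, 0, 0, -1, 0, 0, -0.02, 0, 0, 0, -1, 0, 0, 0, 0, 0, 0, -1, 0, 0, -0.01, 0, 0, 0, -1, 0, 0, 0, 0, 0, 0, -1])

```text
clock: 11.97
position: [495.6, 41.6, 113.1]
orientation: [[-0.992, -0.122, 0.0], [-0.122, 0.992, -0.0], [-0.0, -0.0, -1.0]]
contact_force: [-1.0, 1.0, 0.6]
opening: 55.4
grip_force: 66.7
```

Emit:
carry_out(motion=[0, 0, -0.008, 0, 0, 0, -1, 0, 0, 0, 0, 0, 0, -1, 0, 0, 0, 0, 0, 0, -1])

```text
clock: 12.22
position: [495.7, 41.7, 113.0]
orientation: [[-0.992, -0.122, 0.001], [-0.122, 0.992, -0.0], [-0.001, -0.0, -1.0]]
contact_force: [-3.5, 0.9, 5.6]
opening: 55.3
grip_force: 68.9
```

Contact at the expected height. I release and back off.

Emit:
carry_out(motion=[0, 0, 0, 0, 0, 0, 0.5, 0, 0, 0, 0, 0, 0, 0.8, 0, 0, 0, 0, 0, 0, 1, 0, 0, 0, 0, 0, 0, 1, 0, 0, 0.2, 0, 0, 0, 1, 0, 0, 0.45, 0, 0, 0, 1, 0, -0.2, 0.45, 0, 0, 0, 1, 0, -0.45, 0.25, 0, 0, 0, 1])

```text
clock: 12.88
position: [496.4, -5.6, 217.0]
orientation: [[-0.992, -0.126, 0.004], [-0.126, 0.992, -0.0], [-0.004, -0.001, -1.0]]
contact_force: [0.6, -0.4, -0.5]
opening: 85.2
grip_force: 0.0
```

Emit:
carry_out(motion=[0, -0.4, 0.2, 0, 0, 0, 1, 0, -0.2, 0, 0, 0, 0, 1, 0, 0, 0, 0, 0, 0, 1, 0, 0, 0, 0, 0, 0, 1])

```text
clock: 13.22
position: [495.5, -52.4, 228.2]
orientation: [[-0.993, -0.121, -0.0], [-0.121, 0.993, 0.0], [0.0, 0.0, -1.0]]
contact_force: [-1.0, -0.8, -1.7]
opening: 85.6
grip_force: 0.0
```

```bash
python3 - <<'E'
from workcell import *
from h import *
s=observe();print(s["position"])
ims=[]
for n in("wrist","side","scene"):
    c=camera(n);np.savez(f"pics/{n}8.npz",**c);im=c["image"]
    x,y=proj(c,[495,41,100])[0].astype(int);print(n,x,y)
    if n=="wrist": ims.append(cv2.resize(im,(480,300)))
    else: ims.append(cv2.resize(im[y-90:y+35,x-60:x+75],(396,366),interpolation=0)[-300:])
o=np.zeros((600,800,3),np.uint8);o[:300,:396]=ims[1];o[:300,400:796]=ims[2];o[300:,:480]=ims[0];cv2.imwrite("pics/m8.png",o)
E
```

```text
[495.48999211 -52.38231191 228.24854426]
wrist 415 197
side 303 219
scene 314 208
```

View pics/m8.png

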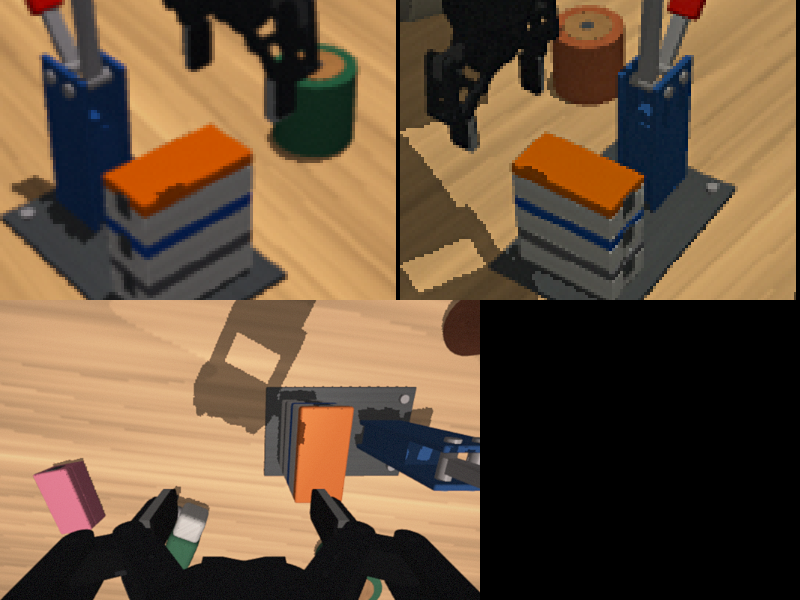

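The column of three looks flush in every view: corners line up vertically, with only thin regular lid bands. I triangulate the red grip to place the handle press.

```bash
python3 - <<'E'
from h import *
C=[dict(np.load(f"pics/{n}8.npz")) for n in("scene","side")];ps=[]
for c,n in zip(C,((353,133),(254,141))):
    q=cv2.cvtColor(c["image"],cv2.COLOR_BGR2HSV);m=(((q[...,0]<7)|(q[...,0]>173))&(q[...,1]>180)&(q[...,2]>50)).astype(np.uint8)
    k,l,st,ce=cv2.connectedComponentsWithStats(m);i=min(range(1,k),key=lambda i:np.hypot(*(ce[i]-n)) if st[i,4]>100 else 1e9);print(ce[i],st[i]);ps.append(ce[i])
    r=cv2.minAreaRect(contour((l==i).astype(np.uint8)*255));print(r)
M=[c["mtx"]@np.linalg.inv(c["world_from_camera"])[:3] for c in C]
X=cv2.triangulatePoints(M[0],M[1],ps[0],ps[1]);X=(X[:3]/X[3]).ravel();print(X,[ (proj(c,X)-p).round(1) for c,p in zip(C,ps)])
a=.125
u=np.array([-np.sin(a),np.cos(a)])
print("hinge from grip centre",X[:2]-u*105*np.cos(.9),"origin",X[:2]-u*(152.5+65.3))
# plate corners from the wrist image w3-like view
c=dict(np.load("pics/wrist8.npz"));cv2.imwrite("pics/w8.png",c["image"])
for o in((494.5,41),(494.5,45)):
    P=[[o[0]+np.cos(a)*x-np.sin(a)*y,o[1]+np.sin(a)*x+np.cos(a)*y,8] for x,y in((-80,-60),(-80,190),(80,190),(80,-60))];print(o,proj(c,P).round(1).tolist())
E
```

```text
[353.83333333 133.64130435] [345 121  18  26 276]
((353.7739562988281, 133.60275268554688), (12.025978088378906, 25.71979331970215), 20.556045532226562)
[253.33333333 141.83974359] [243 128  21  28 312]
((253.3595733642578, 141.79110717773438), (27.51789665222168, 12.538228988647461), 65.55604553222656)
[468.28842786 253.30905702 240.53327034] [array([[-0. ,  0.1]]), array([[-0.1, -0.1]])]
hinge from grip centre [476.42582886 188.54926117] origin [495.4425848  37.2084051]
(494.5, 41) [[351.2, 115.0], [552.9, 114.0], [528.8, 233.9], [348.9, 234.7]]
(494.5, 45) [[354.4, 115.4], [556.0, 114.4], [531.6, 234.2], [351.8, 235.1]]
```

Emit:
carry_out(motion=[0, 0, 0.5, 0, 0, 0, -1, 0, 0, 0.5, 0, 0, 0, -1, 0, 0, 0.5, 0, 0, 0, -1, -0.045, 0.5, 0, 0, 0, 0, -1, -0.045, 0.5, 0, 0, 0, 0, -1, -0.045, 0.5, 0, 0, 0, 0, -1, -0.045, 0.5, 0, 0, 0, 0, -1, -0.045, 0.5, 0, 0, 0, 0, -1], force=30)

```text
clock: 14.03
position: [477.8, 138.1, 340.8]
orientation: [[-0.992, -0.124, -0.0], [-0.124, 0.992, 0.0], [0.0, 0.0, -1.0]]
contact_force: [2.0, 1.1, -0.1]
opening: -0.2
grip_force: 0.0
```

Emit:
carry_out(motion=[-0.045, 0.5, 0, 0, 0, 0, -1, -0.045, 0.5, 0, 0, 0, 0, -1, -0.045, 0.5, 0, 0, 0, 0, -1, 0, 0, 0, 0, 0, 0, -1, 0, 0, 0, 0, 0, 0, -1, 0, 0, 0, 0, 0, 0, -1])

```text
clock: 14.53
position: [468.2, 248.2, 340.7]
orientation: [[-0.992, -0.124, -0.001], [-0.124, 0.992, -0.0], [0.001, -0.0, -1.0]]
contact_force: [-0.5, -0.2, -0.1]
opening: -0.1
grip_force: 0.0
```

Emit:
carry_out(motion=[0, 0, -0.3, 0, 0, 0, -1, 0, 0, -0.3, 0, 0, 0, -1, 0, 0, -0.22, 0, 0, 0, -1, 0, 0, 0, 0, 0, 0, -1, 0, 0, 0, 0, 0, 0, -1])

```text
clock: 14.95
position: [468.7, 247.0, 279.6]
orientation: [[-0.993, -0.121, -0.001], [-0.121, 0.993, -0.0], [0.001, -0.0, -1.0]]
contact_force: [0.2, 0.3, 0.9]
opening: 0.0
grip_force: 0.0
```

Emit:
carry_out(motion=[0, 0, -0.1, 0, 0, 0, -1, 0, 0, -0.1, 0, 0, 0, -1, 0, 0, 0, 0, 0, 0, -1])

```text
clock: 15.2
position: [468.4, 247.6, 263.5]
orientation: [[-0.993, -0.122, -0.001], [-0.122, 0.993, -0.0], [0.001, -0.0, -1.0]]
contact_force: [0.2, -0.3, 0.5]
opening: 0.1
grip_force: 0.0
```

Emit:
carry_out(motion=[0, 0, -0.08, 0, 0, 0, -1, 0, 0, -0.08, 0, 0, 0, -1, 0, 0, 0, 0, 0, 0, -1])

```text
clock: 15.45
position: [468.2, 247.8, 251.3]
orientation: [[-0.992, -0.122, -0.002], [-0.122, 0.992, -0.001], [0.002, -0.0, -1.0]]
contact_force: [0.2, -0.1, -0.1]
opening: -0.2
grip_force: 0.0
```

Emit:
carry_out(motion=[0, 0, -0.06, 0, 0, 0, -1, 0, 0, -0.04, 0, 0, 0, -1, 0, 0, 0, 0, 0, 0, -1])

```text
clock: 15.7
position: [468.4, 247.9, 244.3]
orientation: [[-0.992, -0.122, -0.001], [-0.122, 0.992, -0.0], [0.001, -0.0, -1.0]]
contact_force: [0.3, -0.1, 0.0]
opening: 0.0
grip_force: 0.0
```

```bash
python3 - <<'E'
from workcell import *
from h import *
C=[camera(n) for n in("scene","side")];P=observe()["position"]
for c,n in zip(C,((353,133),(254,141))):
    q=cv2.cvtColor(c["image"],cv2.COLOR_BGR2HSV);m=(((q[...,0]<7)|(q[...,0]>173))&(q[...,1]>180)&(q[...,2]>50)).astype(np.uint8)
    x,y=np.array(n);sub=m[y-22:y+22,x-22:x+22];g=(c["image"][y-22:y+22,x-22:x+22].max(2)<45)
    print(proj(c,P),proj(c,P+[0,0,40]),"origin",x-22,y-22)
    for r in range(0,44): print(''.join('R' if a else ('#' if b else '.') for a,b in zip(sub[r],g[r])))
E
```

```text
[[352.85177953 133.31560279]] [[353.40699553 121.65160158]] origin 331 111
..........##################................
...........##################...............
............################................
.............###############................
.............##############.................
................##########..................
..................########..................
..................#####..#..................
..................#####..#..................
..................#####..#..................
..................#####..#..................
..................#####..#..................
..................#####..#.RRRR.............
..................#####..#.RRRRR............
..................#####..#RRRRRR............
...................####...RRRRRR............
.........................RRRRRRR............
....................RRR.RRRRRRR.............
...................RRRRRRRRRRRR.............
...................RRRRRRRRRRRR.............
....####...........RRRRRRRRRRR..............
...#######........RRRRRRRRRRRR..............
..########........RRRRRRRRRRRR.....
[... 2309 characters left out ...]
RRRRRRRRRRRR.............
..................RRRRRRRRRRRRR.............
...................RRRRRRRRRRRRR............
...................RRRRRRRRRRRRR............
....................RRRRRRRRRRRR............
....................RRRRRRRRRRRR............
....................RRRRRRRRRR..............
.....................RRRRRRR................
.....................RRRR...................
............................................
............................................
............................................
............................................
............................................
............................................
............................................
```

```bash
python3 - <<'E'
from workcell import *
from h import *
P=observe()["position"]
for n,cols in(("scene",(351,354,357,360)),("side",(246,250,254,258))):
    c=camera(n);np.savez(f"pics/{n}9.npz",**c);o=np.load(f"pics/{n}8.npz")["image"]
    for r in range(118,146,1): print(n,r,[(c["image"][r,k].tolist(),o[r,k].tolist()) for k in cols])
E
```

```text
scene 118 [([14, 11, 14], [86, 132, 169]), ([36, 37, 34], [86, 137, 173]), ([60, 74, 80], [92, 144, 181]), ([87, 135, 173], [88, 138, 176])]
scene 119 [([16, 14, 13], [83, 130, 164]), ([48, 52, 51], [90, 142, 180]), ([62, 74, 82], [92, 144, 180]), ([87, 137, 174], [92, 143, 181])]
scene 120 [([13, 12, 12], [88, 138, 174]), ([45, 49, 48], [96, 151, 183]), ([62, 74, 83], [92, 144, 180]), ([90, 142, 178], [93, 145, 183])]
scene 121 [([8, 7, 9], [94, 144, 182]), ([49, 52, 52], [18, 35, 172]), ([62, 77, 82], [75, 116, 167]), ([93, 145, 181], [95, 150, 185])]
scene 122 [([12, 12, 11], [95, 150, 185]), ([48, 51, 51], [0, 2, 142]), ([33, 35, 71], [12, 24, 172]), ([73, 113, 152], [75, 118, 170])]
scene 123 [([14, 9, 10], [98, 153, 186]), ([47, 50, 49], [5, 7, 140]), ([27, 30, 68], [0, 3, 142]), ([11, 20, 102], [11, 27, 171])]
scene 124 [([12, 12, 9], [77, 122, 163]), ([60, 63, 63], [1, 12, 141]), ([32, 37, 73], [3, 11, 141]), ([2, 10, 142], [0, 5, 144])]
scene 125 [([6, 7, 3], [33, 55, 126]), ([59, 63, 62], [2, 8, 140]), ([19, 22, 78], [1, 10, 142]), ([0, 1, 86], [1, 7, 139])]
scene 126 [([25
[... 5503 characters left out ...]
27, 28, 76]), ([3, 5, 84], [3, 7, 160]), ([1, 3, 82], [1, 4, 158]), ([4, 7, 81], [8, 11, 159])]
side 141 [([48, 49, 86], [54, 55, 95]), ([4, 7, 85], [2, 6, 155]), ([4, 4, 83], [2, 5, 159]), ([2, 3, 83], [0, 4, 158])]
side 142 [([58, 60, 83], [67, 69, 93]), ([3, 2, 85], [5, 8, 151]), ([2, 3, 83], [0, 6, 158]), ([3, 5, 82], [2, 6, 158])]
side 143 [([64, 65, 75], [70, 71, 82]), ([2, 3, 86], [1, 6, 145]), ([4, 3, 82], [2, 8, 159]), ([2, 2, 82], [1, 5, 158])]
side 144 [([72, 72, 74], [79, 80, 81]), ([2, 3, 85], [2, 5, 135]), ([3, 5, 83], [1, 5, 158]), ([4, 3, 82], [2, 6, 157])]
side 145 [([74, 74, 75], [83, 84, 83]), ([1, 2, 82], [1, 3, 117]), ([4, 3, 82], [3, 6, 158]), ([2, 2, 82], [0, 3, 157])]
```

The images show the visible fingertips about 18 mm above the reported TCP and just short of the grip, so I keep going down in small steps while watching the force.

Emit:
carry_out(motion=[0, 0, -0.06, 0, 0, 0, -1, 0, 0, -0.06, 0, 0, 0, -1, 0, 0, 0, 0, 0, 0, -1])

```text
clock: 16.15
position: [468.2, 247.7, 234.9]
orientation: [[-0.992, -0.122, -0.002], [-0.122, 0.992, -0.001], [0.002, -0.0, -1.0]]
contact_force: [-0.4, 0.2, -0.1]
opening: 0.1
grip_force: 0.0
```

Emit:
carry_out(motion=[0, 0, -0.05, 0, 0, 0, -1, 0, 0, 0, 0, 0, 0, -1])

```text
clock: 16.32
position: [468.4, 247.8, 231.5]
orientation: [[-0.992, -0.122, -0.001], [-0.122, 0.992, -0.0], [0.001, -0.0, -1.0]]
contact_force: [-0.6, 0.3, 0.3]
opening: 0.1
grip_force: 0.0
```

Emit:
carry_out(motion=[0, 0, -0.05, 0, 0, 0, -1, 0, 0, -0.03, 0, 0, 0, -1, 0, 0, 0, 0, 0, 0, -1])

```text
clock: 16.57
position: [469.1, 247.3, 226.8]
orientation: [[-0.993, -0.122, 0.002], [-0.122, 0.993, -0.001], [-0.002, -0.001, -1.0]]
contact_force: [-0.3, -5.6, 6.7]
opening: 0.2
grip_force: 4.0
```

```bash
python3 - <<'E'
from workcell import *
from h import *
s=observe();P=s["position"];print(P,s["contact_force"])
C=[camera(n) for n in("scene","side")]
M=[c["mtx"]@np.linalg.inv(c["world_from_camera"])[:3] for c in C]
for c,(x,y) in zip(C,((353,133),(254,141))):
    print(proj(c,P),x-22)
    q=cv2.cvtColor(c["image"],cv2.COLOR_BGR2HSV);m=(((q[...,0]<7)|(q[...,0]>173))&(q[...,1]>150)&(q[...,2]>50))
    g=(c["image"].max(2)<70)
    for r in range(y-20,y+22): print(r,''.join('R' if m[r,k] else ('#' if g[r,k] else '.') for k in range(x-22,x+22)))
E
```

```text
[469.11442381 247.31064093 226.82128494] [-0.28958268 -5.60807469  6.73351235]
[[352.61164663 138.57020866]] 331
113 ........########################............
114 ........#######################.............
115 .........######################.............
116 ..........###################...............
117 ..........##################................
118 ...........#################................
119 ............################................
120 .............##############.................
121 .............#############..................
122 ................##########..................
123 ..................########RRRRR.............
124 ..................########.RRRRR............
125 ..................########.RRRRR............
126 ..................########RRRRRR............
127 ..................########RRRRRR............
128 ..................########RRRRR.............
129 ..................########RRRRR.............
130 .....#............########RRRRR.............
131 ...######.........#######RRRRR..............
132 ...#######.##.....R#####.RRRRR..............
133 ..#
[... 2462 characters left out ...]
R....######...
149 ...................RRRRRRRRRRRR....#######..
150 ...................RRRRRRRRRRRRR...#######..
151 ....................RRRRRRRRRRRR...#######..
152 ....................RRRRRRRRRRRR...#######..
153 ....................RRRRRRRRRRR.....######..
154 .....................RRRRRRR##......######..
155 .....................RRRRR####......######..
156 .........................######.....######..
157 ..........................#####.....#######.
158 ..........................######....#######.
159 ...........................#####....#######.
160 ...........................######....######.
161 ............................#####....######.
162 ............................######...######.
```

Contact: 6.7 N up and 5.6 N toward -y at TCP z 227. I now follow the handle's arc.

Emit:
carry_out(motion=[-0.0095, 0.0775, -0.068, 0, 0, 0, -1, -0.0095, 0.0775, -0.066, 0, 0, 0, -1, -0.008, 0.0675, -0.075, 0, 0, 0, -1, -0.008, 0.0675, -0.075, 0, 0, 0, -1, -0.007, 0.0565, -0.082, 0, 0, 0, -1, -0.007, 0.0565, -0.082, 0, 0, 0, -1, 0, 0, 0, 0, 0, 0, -1])

```text
clock: 17.25
position: [464.9, 278.8, 192.4]
orientation: [[-0.992, -0.123, 0.001], [-0.123, 0.992, 0.001], [-0.001, 0.001, -1.0]]
contact_force: [0.6, 0.1, 5.2]
opening: 0.3
grip_force: 2.5
```

Emit:
carry_out(motion=[-0.005, 0.044, -0.088, 0, 0, 0, -1, -0.005, 0.044, -0.088, 0, 0, 0, -1, -0.004, 0.03, -0.093, 0, 0, 0, -1, -0.004, 0.03, -0.093, 0, 0, 0, -1, -0.002, 0.016, -0.07, 0, 0, 0, -1, 0, 0, 0, 0, 0, 0, -1])

```text
clock: 17.75
position: [462.8, 290.2, 158.7]
orientation: [[-0.992, -0.122, -0.003], [-0.122, 0.992, -0.001], [0.003, -0.001, -1.0]]
contact_force: [-0.2, 0.4, 0.1]
opening: 0.1
grip_force: 0.0
```

Emit:
carry_out(motion=[0, 0.005, -0.05, 0, 0, 0, -1, 0, 0, -0.03, 0, 0, 0, -1, 0, 0, 0, 0, 0, 0, -1])

```text
clock: 18.0
position: [463.3, 290.6, 153.8]
orientation: [[-0.993, -0.122, -0.001], [-0.122, 0.993, -0.0], [0.001, -0.0, -1.0]]
contact_force: [0.6, 0.9, -0.6]
opening: 0.4
grip_force: 0.0
```

Emit:
carry_out(motion=[0, 0, -0.03, 0, 0, 0, -1, 0, 0, -0.02, 0, 0, 0, -1, 0, 0, 0, 0, 0, 0, -1])

```text
clock: 18.25
position: [463.4, 290.7, 150.2]
orientation: [[-0.992, -0.122, -0.0], [-0.122, 0.992, -0.0], [0.0, -0.0, -1.0]]
contact_force: [-0.5, -0.6, 0.1]
opening: 0.1
grip_force: 0.0
```

Emit:
carry_out(motion=[0, 0, -0.02, 0, 0, 0, -1, 0, 0, -0.01, 0, 0, 0, -1, 0, 0, 0, 0, 0, 0, -1])

```text
clock: 18.5
position: [463.6, 290.8, 149.4]
orientation: [[-0.992, -0.122, 0.002], [-0.122, 0.992, 0.0], [-0.002, 0.0, -1.0]]
contact_force: [-1.7, -1.3, 8.7]
opening: 0.2
grip_force: 4.1
```

The handle is on its stop, with 8.7 N against a firm surface. I back off upwards and check numerically.

Emit:
carry_out(motion=[0, 0, 0.1, 0, 0, 0, -1, 0, 0, 0.4, 0, 0, 0, -1, 0, 0, 0.5, 0, 0, 0, -1, -0.2, 0.2, 0.45, 0, 0, 0, -1, -0.3, 0.3, 0.3, 0, 0, 0, -1, -0.3, 0.3, 0, 0, 0, 0, -1, -0.3, 0.3, 0, 0, 0, 0, -1, 0, 0, 0, 0, 0, 0, -1])

```text
clock: 19.17
position: [377.5, 376.1, 280.6]
orientation: [[-0.992, -0.127, 0.0], [-0.127, 0.992, 0.002], [-0.001, 0.002, -1.0]]
contact_force: [-0.2, -0.5, -0.3]
opening: -0.1
grip_force: 0.0
```

```bash
python3 - <<'E'
from workcell import *
from h import *
s=observe();print(s["position"],s["contact_force"],s["clock"])
C={n:camera(n) for n in("scene","side")};ps=[]
for n,c in C.items():
    np.savez(f"pics/{n}10.npz",**c)
    q=cv2.cvtColor(c["image"],cv2.COLOR_BGR2HSV);m=(((q[...,0]<7)|(q[...,0]>173))&(q[...,1]>180)&(q[...,2]>45)).astype(np.uint8)
    k,l,st,ce=cv2.connectedComponentsWithStats(m);t=proj(c,[462,300,165])[0]
    i=min(range(1,k),key=lambda i:np.hypot(*(ce[i]-t)) if st[i,4]>80 else 1e9);print(n,ce[i],st[i],t);ps.append(ce[i])
    # orange lid before/after, outside the arm's shadow
    for f in("8","10"):
        d=dict(np.load(f"pics/{n}{f}.npz"));h=cv2.cvtColor(d["image"],cv2.COLOR_BGR2HSV);x,y=proj(d,[495,41,120])[0].astype(int)
        o=((h[...,0]>=8)&(h[...,0]<=16)&(h[...,1]>225)).astype(np.uint8);o[:y-40]=0;o[y+30:]=0;o[:,:x-40]=0;o[:,x+40:]=0
        print(f,cv2.countNonZero(o),cv2.boundingRect(o))
M=[c["mtx"]@np.linalg.inv(c["world_from_camera"])[:3] for c in C.values()]
X=cv2.triangulatePoints(M[0],M[1],ps[0],ps[1]);print((X[:3]/X[3]).ravel())
E
```

```text
[377.53620018 376.10291863 280.59992616] [-0.23574776 -0.51220321 -0.25754043] 19.1667
scene [358.97159091 148.03409091] [349 141  20  16 176] [360.18446988 146.98513141]
8 664 (292, 186, 45, 28)
10 598 (292, 186, 45, 29)
side [248.51075269 160.12903226] [239 153  22  16 186] [247.09905337 159.42995853]
8 766 (279, 194, 49, 31)
10 694 (279, 194, 49, 31)
[463.08021694 292.17036618 165.85922515]
```

The grip's centre is now at z ≈ 166, level with the hinge, so the handle is latched. The orange lid has not moved and the robot is clear of everything. I hand the job in.

```bash
python3 -c "
from workcell import *
print(job_done())"
```

```text
the job is handed in; nothing more can be done
None
```

I stacked the blue-lidded case and then the orange-lidded one on the grey case, pressed the red handle level to its stop, and handed the job in at about 19 s. The edges looked flush in the camera views, to within about 1–2 mm. I did not check directly that the hold-down arm lies over the column or that the bystanders stayed put; I never reached for them.

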